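# Sort the caddy and snap its carrying knob on

## Task

Finish packing the white caddy: put the green scoop in the compartment where the wooden spoon lies and stand the amber glass egg cup upright in the compartment with the white egg cup, letting go of each. Then set the orange knob on the post in the middle of the caddy and press it straight down, on past the click, until it sits fully home on the black collar. Do not let go of it at the end: finish while still holding the knob and pressing it firmly down, with everything else on the shelf left where it stood.

Things in the scene. Friction and masses are not known exactly. Their poses are not given: they have to be found in the camera images.
- caddy: White open tray fixed to the shelf, 200 mm along its x, 300 mm along y, 25 mm high; walls and floor 6 mm. A wall along its x axis, 22 mm high, halves it into two compartments (y > 0 and y < 0), each 188 by 141 mm inside. One holds the wooden spoon, the other the white egg cup, about 105 mm from the middle wall: which side is which changes. Origin: centre of the underside, z up.
- post_seat (a point): Centre of the top of the black collar (44 mm diameter) in the middle of the caddy, 30 mm above the caddy's underside, z up. From it rises a steel stud 16 mm in diameter and 18 mm tall, its last 4 mm tapering to 10 mm. Four sprung brass beads stick out of the stud to a radius of 12 mm, 10.5 mm above this point.
- knob: Orange carrying knob, 50 mm tall, about 50 g: round skirt 40 mm in diameter, 24 mm high, and on it a round grip 26 mm in diameter, 26 mm high. Open underneath: a mouth 19 mm wide with a lip 4 mm thick, wider above it to take the stud. Origin: centre of the underside, z up. It stands on the shelf, mouth down; fully home its origin meets post_seat.
- knob_shoulder (a point): Centre of the knob at the height of the skirt's flat shoulder, 24 mm above its underside; fingers closed on the grip can bear down on this shoulder. Pushed onto the stud, the knob meets the beads 15 mm above the collar, resists with up to 13 N, gives way with a drop of force to 2 N some 10 mm above it, snaps inward from 6 mm, and must rest on the collar.
- scoop: Green plastic scoop lying flat, 117 mm long along its x, mass about 40 g: a round cup 42 mm in diameter and 24 mm high centred at x = +35 mm, and a straight square handle 14 mm wide and 14 mm high from x = -60 mm to +15 mm. Origin: on the underside, on the handle's line; z up. It balances about x = 0.
- glass_egg_cup: Loose amber glass egg cup, 55 mm tall, mass about 80 g: foot 42 mm in diameter, narrow stem, round bowl with straight outer walls 48 mm in diameter from 34 mm up to the rim. Origin: centre of the underside, z up.
- white_egg_cup: White ceramic egg cup of the same shape and size (55 mm tall, 48 mm wide), already standing in one compartment. Origin: centre of the underside, z up.
- spoon: Light wooden spoon, 150 mm long along its x, lying in the other compartment along the caddy's x. Origin: middle of its underside.
- salt_cellar: Dark wooden salt cellar, 48 mm in diameter, 48 mm tall, standing among the loose things; leave it alone. Origin: centre of the underside.
- canister: Steel sugar canister with hinged lid, 103 mm in diameter, 138 mm tall, on the far edge of the shelf; leave it alone. Origin: centre of the underside.
- mug: Blue ceramic mug, 80 mm in diameter, 90 mm tall, on the far edge; leave it alone. Origin: centre of the underside.
- pot_stand: Wooden slatted pot stand, 130 mm by 150 mm, 20 mm high, on the far edge; leave it alone. Origin: centre of the underside.
- dish_soap: Yellow washing-up bottle, 56 mm in diameter, 170 mm tall, on the far edge; leave it alone. Origin: centre of the underside.
Things that resemble listed ones, but are neither listed nor needed, are in the scene too. Several things have the shape of the scoop; the one meant has the colours described above. Leave any pink look-alike of the glass_egg_cup alone.

How it is judged:
By the outcome, as a careful person would: the job done as asked, in the order asked, and still so for the second after the job is handed in, while the arm keeps its last pose, push and grip.
It also fails if it takes over 72 s, if anything falls off the work surface, if the arm or the gripper's body presses on something with over 40 N, if the wrist force passes 120 N, or if a joint passes its speed limit or range.

## Robot

A 7-joint arm with a two-finger parallel gripper is mounted at the origin on the work surface. World frame = base frame: x ahead of the robot, y to its left, z up, the work surface at z = 0. Lengths are in m, angles in rad, forces in N, time in s.
With the tool pointing down it reaches from about 0.4 to 0.875 m from the base axis. Payload 6.5 kg.
Tool frame: the origin (TCP) lies at the very end of the fingers, on their centre line; the grasp point (between the pads) lies 19 mm behind it; z points along the fingers, y is the direction in which the jaws open and shut (so a half turn about z gives the same grasp; the last joint's range is limited). The gripper opens to 88 mm and grips with 3 to 60 N. Pads are 18 mm wide; open, the fingers measure 123 mm over their backs; the gripper's body (75 mm by 187 mm) begins 45 mm behind the grasp point.
Start: joints at [-1.168, 0.536, -0.004, 1.538, 0.003, 1.067, -0.071], TCP at [0.294, 0.58, 0.239] pointing down, gripper open.
Joint ranges: [-2.7, 2.7], [-0.37, 2.16], [-1.27, 1.26], [0.24, 2.4], [-1.31, 4.45], [0.19, 1.91], [-2.76, 2.76]. Speed limits (rad/s): [2.39, 2.39, 3.14, 3.14, 3.14, 3.14, 3.14].

## Interface

Orientations are given as a unit quaternion [w, x, y, z].
In Python, from station import manip, viewer gives the robot as it stands. The module is installed in compiled form; this text tells all that it offers.
- The arm moves only by the shell command python3 -m jog 'ROWS'. ROWS is JSON, a list of rows, each an object with "jaw": the closure, from 0 (fully open) to 1 (shut); "translation": the shift along the tool's x, y, z in cm, a list of three; "rotation": the turn, a rotation vector about the tool's x, y, z in rad, a list of three. A call has 1 to 12 rows; each row shifts and turns the commanded pose from where the row before left it, along the tool's axes as they then stand; what a row does not reach is not made up. A row lasts 1/12 s, in which the tool goes at most 41.7 mm and 7.16 degrees, less where a joint would pass 70% of its speed; a pose out of reach is approached as far as the arm can. A call is refused whole if a number of a shift passes 4.17 or a number of a turn 0.125, either way. A call with a gripper value outside its range is refused whole. The fingers move at their own pace and stop on an object; the grip force is fixed at half the most. Time passes only in rows, so rows that do not move let the fingers close. It gives the time, the measured TCP pose, the force and the opening at its end, in the units of the state.
- manip.read_state(): the state, without advancing time (a new reading comes with each control period).
- viewer.snapshot(name): name is "side" or "top" or "wrist"; returns a dict with "pixels" (384x512x3 uint8, red, green, blue), "range_z" (384x512 float32, m along the optical axis (not along the pixel's ray), 0 where there is no reading), "vertical_fov" (degrees; the focal length in pixels is half the picture's height over the tangent of half this angle, whatever the lens; pixels are square), "cx", "cy" (the principal point, pixels), "extrinsics" (4x4, takes a point from camera to world coordinates); the wrist camera has in their place "T_tool_cam" (4x4, takes a point from camera to tool coordinates, whose origin is the TCP and whose axes are the flange's). Camera axes: x right, y up, looking along -z (the intrinsics and any distortion apply to the point x, -y, -z); pixel columns grow to the right and rows downward; lengths in m; the calibration is good to about 2 mm. A picture is of the moment at which its call begins: read the wrist's pose just before it.
- manip.close_job(): hands the job in, once; it reports no verdict.
The state is a dict: "time_s": time; "joint_pos": joint angles; "dq": joint speeds; "effort": joint torques, N m; "tool_pos": TCP position; "orientation": TCP orientation; "wrist_force": force on the tool from outside, world axes, zero at the start; "moment": the same for the moment, N m; "width": opening from 0.0 (shut) to 1.0 (fully open).
Only numpy, scipy, OpenCV 4.12 (cv2) and the standard library are available. Lean on these libraries where they do the work, as an engineer would, in place of code of your own. Each camera call takes 0.05 s, during which the arm holds its last target. There are 200 camera calls.

## Working session

There is one attempt and no reset: what is moved stays moved. The work goes in short steps, Python scripts to look and compute and a shell command to move; the robot and the scene stay as the last step left them, time stands still between calls to the robot, and variables do not carry over. Pictures are saved under pics/ and viewed, about 8 in all and at most 12, crops included, and the job is handed in when it is done.

```bash
mkdir -p pics; cat > h.py <<'E'
import numpy as np, cv2
from station import manip, viewer
from scipy.spatial.transform import Rotation as R
def snap(n):
    s=manip.read_state(); d=viewer.snapshot(n)
    if 'extrinsics' in d: T=np.array(d['extrinsics'])
    else:
        q=s['orientation']; W=np.eye(4); W[:3,:3]=R.from_quat([q[1],q[2],q[3],q[0]]).as_matrix(); W[:3,3]=s['tool_pos']; T=W@np.array(d['T_tool_cam'])
    d['T']=T; d['f']=192/np.tan(np.radians(d['vertical_fov'])/2); return d
def save(d,name): cv2.imwrite('pics/'+name,cv2.cvtColor(d['pixels'],cv2.COLOR_RGB2BGR))
def ray(d,u,v):
    r=np.array([(u-d['cx'])/d['f'],-(v-d['cy'])/d['f'],-1.]); return d['T'][:3,3],d['T'][:3,:3]@r
def onplane(d,u,v,z):
    o,r=ray(d,u,v); return o+r*(z-o[2])/r[2]
def cloud(d):
    v,u=np.mgrid[:384,:512]; z=d['range_z']; 
    p=np.stack([(u-d['cx'])/d['f']*z,-(v-d['cy'])/d['f']*z,-z],-1)
    return p@d['T'][:3,:3].T+d['T'][:3,3]
E
python3 - <<'E'
from h import *
s=manip.read_state(); print({k:np.round(v,3) for k,v in s.items()})
ims=[]
for n in ['top','side','wrist']:
    d=snap(n); np.save(n,d,allow_pickle=True); ims.append(d['pixels']); print(n,d['vertical_fov'],d['cx'],d['cy'],[k for k in d],np.round(d['T'],3).tolist(), (d['range_z']>0).mean())
    save(d,n+'0.png')
E
```

```text
{'time_s': np.float64(0.0), 'joint_pos': array([-1.168,  0.537, -0.004,  1.539,  0.003,  1.067, -0.071]), 'dq': array([-0.001, -0.001, -0.   , -0.   ,  0.   ,  0.001, -0.001]), 'effort': array([ 0.0000e+00, -5.7098e+01,  9.9100e-01, -2.5160e+01, -5.6000e-02,
        1.8000e-02,  0.0000e+00]), 'tool_pos': array([0.293, 0.579, 0.238]), 'orientation': array([-0.   ,  0.232,  0.973, -0.001]), 'wrist_force': array([-0.302, -0.74 ,  0.37 ]), 'moment': array([-0.003, -0.082, -0.013]), 'width': np.float64(1.0)}
top 52.16495987810434 262.4897155657094 192.5391598461047 ['pixels', 'range_z', 'vertical_fov', 'cx', 'cy', 'extrinsics', 'T', 'f'] [[-0.007, 0.996, -0.091, 0.485], [-1.0, -0.007, -0.002, 0.039], [-0.003, 0.091, 0.996, 1.087], [0.0, 0.0, 0.0, 1.0]] 0.9959971110026041
side 54.55108742432853 256.4893562994128 188.80181409583074 ['pixels', 'range_z', 'vertical_fov', 'cx', 'cy', 'extrinsics', 'T', 'f'] [[-0.997, 0.017, -0.075, 0.513], [-0.073, -0.525, 0.848, 0.77], [-0.025, 0.851, 0.525, 0.531], [0.0, 0.0, 0.0, 1.0]] 0.995758056640625
wrist 70.42412497070963 258.2627468652863 188.9239771594518 ['pixels', 'range_z', 'vertical_fov', 'cx', 'cy', 'T_tool_cam', 'T', 'f'] [[0.453, -0.851, -0.266, 0.225], [0.892, 0.432, 0.136, 0.615], [-0.001, -0.299, 0.954, 0.383], [0.0, 0.0, 0.0, 1.0]] 0.9958241780598959
```

View pics/top0.png

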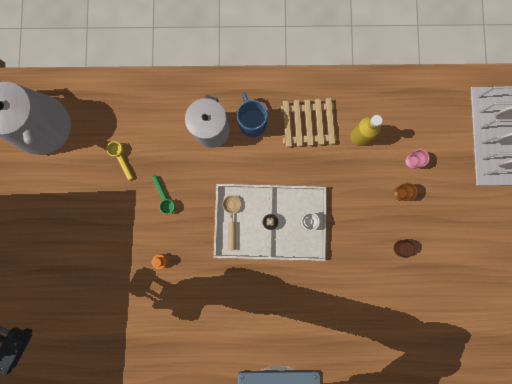

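View pics/side0.png

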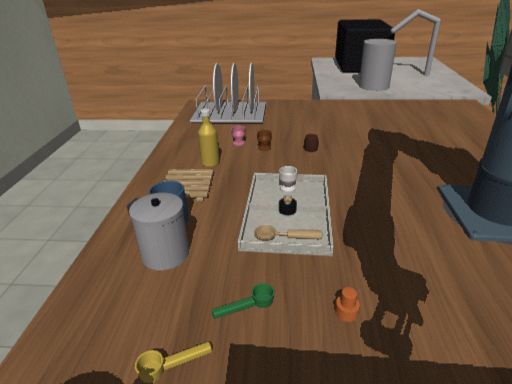

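The top view shows the caddy at about (271,222), with the spoon in the left compartment at (233,220) and the white egg cup at (312,222). 
- **Scoops:** green at (164,195) and yellow at (119,160). Green is the one meant.
- **Egg cups:** amber at (405,192) and pink at (417,159). Amber is meant. The dark salt cellar is at (404,248).
- **Knob:** orange, at (160,262).

Next I'll measure from both views.

```bash
python3 - <<'E'
from h import *
D={n:np.load(n+'.npy',allow_pickle=True).item() for n in ['top','side','wrist']}
rng={'green':((50,120,60),(85,255,255)),'orange':((5,190,120),(12,255,255)),'amber':((5,150,40),(14,255,200))}
for n in ['top','side']:
    d=D[n]; hsv=cv2.cvtColor(d['pixels'],cv2.COLOR_RGB2HSV); P=cloud(d)
    for u,v in {'top':[(405,192),(404,248),(160,262),(167,207),(417,160)],'side':[(264,140),(311,143),(347,308),(263,295)]}[n]: print(n,(u,v),hsv[v,u],np.round(P[v,u],3))
    m=cv2.inRange(hsv,*rng['green']); k,l,st,c=cv2.connectedComponentsWithStats(m)
    for i in range(1,k):
        if st[i,4]>60:
            p=P[l==i]; print(n,'green',st[i],c[i].round(1),'z',np.percentile(p[:,2],[2,50,98]).round(3),'mean',p.mean(0).round(3),'min',p.min(0).round(3),'max',p.max(0).round(3))
    # height-based clusters
    h=((P[...,2]>.012)&(P[...,2]<.2)&(P[...,0]>.3)&(P[...,0]<.85)&(abs(P[...,1])<.6)).astype(np.uint8)
    k,l,st,c=cv2.connectedComponentsWithStats(h)
    for i in range(1,k):
        if st[i,4]>40:
            p=P[l==i]; print(n,st[i],'max',np.percentile(p,98,axis=0).round(3),'min',np.percentile(p,2,axis=0).round(3),'col',np.median(d['pixels'][l==i],axis=0))
# crops
a=D['top']['pixels']; b=D['side']['pixels']
cr=[cv2.resize(x,(400,300),interpolation=cv2.INTER_CUBIC) for x in (a[140:275,90:270],a[130:265,330:510],b[260:384,200:366],b[110:245,190:370])]
o=np.vstack([np.hstack(cr[:2]),np.hstack(cr[2:])]); cv2.imwrite('pics/crop.png',o[...,::-1])
E
```

```text
top (405, 192) [ 13 186 130] [ 0.581 -0.347  0.023]
top (404, 248) [  9 143  91] [ 0.431 -0.329  0.05 ]
top (160, 262) [ 13 181 199] [0.399 0.309 0.052]
top (167, 207) [ 66 140  73] [0.546 0.306 0.002]
top (417, 160) [171  92 205] [ 0.668 -0.383  0.024]
top green [153 177  22  36 243] [164.2 199. ] z [0.    0.013 0.026] mean [0.567 0.31  0.016] min [ 0.485  0.039 -0.   ] max [0.628 0.342 1.087]
top [ 471   86   41  100 2049] max [ 0.848 -0.547  0.122] min [ 0.604 -0.599  0.012] col [172. 165. 166.]
top [237  93  30  44 613] max [0.839 0.104 0.093] min [0.741 0.03  0.016] col [42. 56. 72.]
top [ 185   95   44   52 1652] max [0.813 0.229 0.132] min [0.713 0.135 0.023] col [170. 163. 164.]
top [  28   99   42   46 1204] max [0.823 0.6   0.168] min [0.73  0.579 0.021] col [79. 75. 76.]
top [304  99  10  47 280] max [ 0.841 -0.078  0.023] min [ 0.716 -0.098  0.014] col [189. 160. 120.]
top [315  99  11  46 286] max [ 0.842 -0.108  0.024] min [ 0.718 -0.129  0.013] col [189. 160. 120.]
top [326  98  10  46 280] max [ 0.844 -0.138  0.024] min [ 0.72  -0.158  0.014] col [189. 160. 120.]
top 
[... 2136 characters left out ...]
 102.]
side [257 130  15  16 195] max [ 0.604 -0.321  0.056] min [ 0.559 -0.37   0.016] col [85. 50. 26.]
side [304 133  15  17 193] max [ 0.453 -0.315  0.049] min [ 0.411 -0.352  0.013] col [58. 36. 26.]
side [ 238  166   96   86 2779] max [0.606 0.171 0.059] min [ 0.407 -0.129  0.012] col [153. 148. 137.]
side [ 127  169   86   97 4837] max [0.824 0.231 0.128] min [ 0.716 -0.148  0.013] col [130. 125. 117.]
side [212 283  63  32 536] max [0.632 0.341 0.025] min [0.532 0.28  0.012] col [ 45. 100.  57.]
side [336 287  24  30 542] max [0.42  0.338 0.051] min [0.384 0.307 0.013] col [162.  89.  47.]
side [135 341  77  39 783] max [0.729 0.466 0.025] min [0.63  0.404 0.012] col [171. 147.  64.]
```

View pics/crop.png

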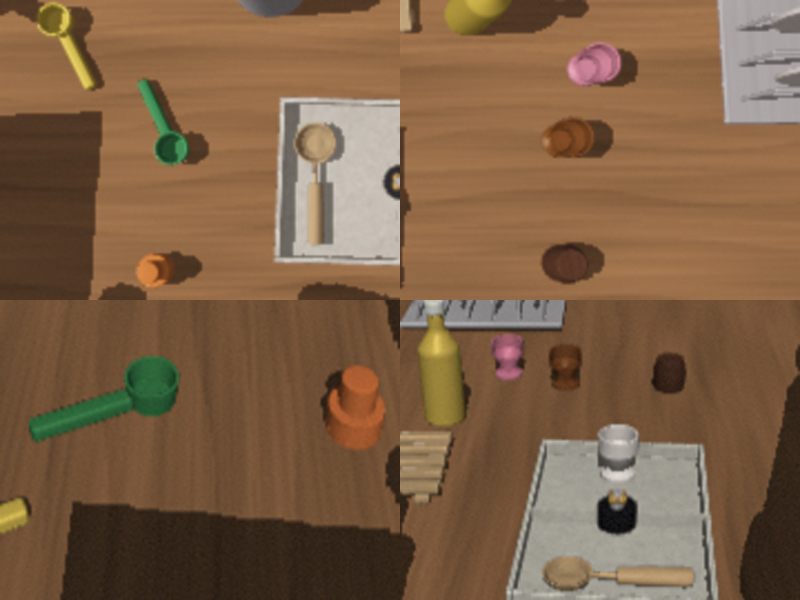

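The crop confirms four things:
- The green scoop's cup points at the robot.
- The amber cup stands between the pink cup and the dark salt cellar.
- The knob is upright.
- The spoon is in the left compartment.

Heights agree between the two views (56, 51 and 25 mm). Next I'll get exact poses.

```bash
cat > fit.py <<'E'
from h import *
def fit(d):
    P=cloud(d); P[d['range_z']==0]=9
    hsv=cv2.cvtColor(d['pixels'],cv2.COLOR_RGB2HSV); out={}
    def box(x0,x1,y0,y1,z0,z1): return P[(P[...,0]>x0)&(P[...,0]<x1)&(P[...,1]>y0)&(P[...,1]<y1)&(P[...,2]>z0)&(P[...,2]<z1)]
    def circ(p): 
        c,r=cv2.minEnclosingCircle(p[:,:2].astype(np.float32)); return np.round([*c,r,p[:,2].max()],4)
    g=box(.5,.65,.25,.36,.010,.035)
    c=circ(g[g[:,2]>.019]); h=g[g[:,2]<.017]; h=h[np.hypot(*(h[:,:2]-c[:2]).T)>.024]
    out['cup']=c
    if len(h)>5:
        vx,vy,x,y=cv2.fitLine(h[:,:2].astype(np.float32),cv2.DIST_HUBER,0,.001,.001).ravel()
        out['handle']=np.round([x,y,vx,vy,np.degrees(np.arctan2(vy,vx)),np.median(h[:,2])],4)
    for n,a in {'amber':(.54,.62,-.39,-.30,.045,.07),'knobtop':(.36,.44,.28,.36,.042,.07),'knobskirt':(.36,.44,.28,.36,.018,.07),'white':(.47,.54,-.12,-.05,.05,.08),'stud':(.48,.54,-.01,.05,.04,.06),'collar':(.47,.54,-.01,.05,.027,.034)}.items():
        p=box(*a); 
        if len(p)>5: out[n]=circ(p)
    p=box(.38,.63,-.16,.2,.019,.028); r=cv2.minAreaRect(p[:,:2].astype(np.float32)); out['caddy']=r,np.median(p[:,2])
    return out
E
python3 - <<'E'
from fit import *
for n in ['top','side']:
    print(n)
    for k,v in fit(np.load(n+'.npy',allow_pickle=True).item()).items(): print(' ',k,v)
E
```

```text
top
  cup [0.571  0.3126 0.0471 0.0284]
  handle [6.02400e-01 3.29700e-01 9.58400e-01 2.85500e-01 1.65886e+01 1.37000e-02]
  amber [ 0.5806 -0.3432  0.0242  0.0583]
  knobtop [0.398  0.32   0.0135 0.0565]
  knobskirt [0.399  0.3206 0.0201 0.0565]
  white [ 0.503  -0.0831  0.0239  0.0644]
  stud [0.5038 0.0212 0.0116 0.0512]
  collar [0.5033 0.0212 0.0219 0.0339]
  caddy (((0.503504753112793, 0.02097296714782715), (0.3001566231250763, 0.20029816031455994), 87.96272277832031), np.float64(0.024526292264019478))
side
  cup [0.549  0.2986 0.0216 0.0262]
  handle [6.00700e-01 3.25800e-01 9.14900e-01 4.03700e-01 2.38103e+01 1.38000e-02]
  amber [ 0.5823 -0.3453  0.0262  0.0578]
  knobtop [0.4021 0.3181 0.0138 0.053 ]
  knobskirt [0.4011 0.3191 0.0207 0.053 ]
  white [ 0.5055 -0.0851  0.0261  0.0636]
  stud [0.5055 0.0215 0.0111 0.049 ]
  collar [0.5062 0.0201 0.023  0.0337]
  caddy (((0.5058739185333252, 0.018025875091552734), (0.3055267333984375, 0.19991236925125122), 87.8667221069336), np.float64(0.02419183164571942))
```

```bash
python3 -m jog '[{"jaw":0,"translation":[-3.75,-1.08,0],"rotation":[0,0,0]},{"jaw":0,"translation":[-3.75,-1.08,0],"rotation":[0,0,0]},{"jaw":0,"translation":[-3.75,-1.08,0],"rotation":[0,0,0]},{"jaw":0,"translation":[-3.75,-1.08,0],"rotation":[0,0,0]},{"jaw":0,"translation":[-3.75,-1.08,0],"rotation":[0,0,0]},{"jaw":0,"translation":[-3.75,-1.08,0],"rotation":[0,0,0]},{"jaw":0,"translation":[-3.75,-1.08,0],"rotation":[0,0,0]},{"jaw":0,"translation":[-3.75,-1.08,0],"rotation":[0,0,0]},{"jaw":0,"translation":[-3.75,-1.08,0],"rotation":[0,0,0]},{"jaw":0,"translation":[-3.75,-1.08,0],"rotation":[0,0,0]}]'
python3 -m jog '[{"jaw":0,"translation":[0,0,1],"rotation":[0,0,-0.115]},{"jaw":0,"translation":[0,0,1],"rotation":[0,0,-0.115]},{"jaw":0,"translation":[0,0,1],"rotation":[0,0,-0.115]},{"jaw":0,"translation":[0,0,1],"rotation":[0,0,-0.115]},{"jaw":0,"translation":[0,0,1],"rotation":[0,0,-0.115]},{"jaw":0,"translation":[0,0,0],"rotation":[0,0,-0.115]},{"jaw":0,"translation":[0,0,0],"rotation":[0,0,-0.115]},{"jaw":0,"translation":[0,0,0],"rotation":[0,0,-0.115]},{"jaw":0,"translation":[0,0,0],"rotation":[0,0,0]},{"jaw":0,"translation":[0,0,0],"rotation":[0,0,0]}]'
cat > scoop.py <<'E'
from h import *
def tool():
    s=manip.read_state(); q=s['orientation']; return s,R.from_quat([q[1],q[2],q[3],q[0]]).as_matrix()
def go(target,yaw=None):
    s,M=tool(); d=M.T@(np.array(target)-s['tool_pos']); a=np.degrees(np.arctan2(M[1,1],M[0,1]))
    print('tcp',s['tool_pos'].round(4),'tilt',M[:,2].round(3),'yaw_y',a.round(2),'move cm (tool)',(d*100).round(2))
    if yaw is not None: print('rot z rad',np.round(-np.radians((yaw-a+90)%180-90),3))
E
python3 - <<'E'
from scoop import *
d=snap('wrist'); save(d,'w1.png'); P=cloud(d)
hsv=cv2.cvtColor(d['pixels'],cv2.COLOR_RGB2HSV)
m=(cv2.inRange(hsv,(50,100,30),(90,255,255))>0)&(d['range_z']>0); g=P[m]; g=g[(g[:,2]<.05)]
rim=g[g[:,2]>.02]; c,r=cv2.minEnclosingCircle(rim[:,:2].astype(np.float32)); print('cup',c,r,np.percentile(rim[:,2],50))
h=g[(g[:,2]>.011)&(g[:,2]<.017)]; h=h[np.hypot(*(h[:,:2]-c).T)>.026]
vx,vy,x,y=cv2.fitLine(h[:,:2].astype(np.float32),cv2.DIST_HUBER,0,.001,.001).ravel(); print('handle',x,y,np.degrees(np.arctan2(vy,vx)),np.median(h[:,2]),len(h))
u=np.array([vx,vy]); 
if u[0]<0:u=-u
t=(h[:,:2]-c)@u; print('far end',t.max(),'lateral',np.percentile((h[:,:2]-c)@[-u[1],u[0]],[2,98]))
o=np.array(c)+(t.max()-.060)*u; print('origin',o)
go([*o,.1],np.degrees(np.arctan2(u[1],u[0]))+90); print(manip.read_state()['time_s'])
E
```

```text
time_s: 0.98
tool_pos: [0.5804, 0.3125, 0.2385]
orientation: [-0.0, 0.232, 0.973, -0.0]
wrist_force: [-0.7, 0.2, -0.1]
width: 1.0
time_s: 1.82
tool_pos: [0.5793, 0.3139, 0.1884]
orientation: [-0.0, -0.222, 0.975, 0.0]
wrist_force: [0.4, 0.2, -0.1]
width: 1.0
cup (0.5490261912345886, 0.29930227994918823) 0.020500242710113525 0.023183740681676862
handle 0.6009548 0.3244969 25.825186 0.01335733188772692 512
far end 0.09247790057954994 lateral [-0.00578742  0.00552954]
origin [0.57826044 0.31345052]
tcp [0.5793 0.314  0.1885] tilt [-0. -0. -1.] yaw_y 115.64 move cm (tool) [0.12 0.   8.85]
rot z rad -0.003
1.8667
```

View pics/w1.png

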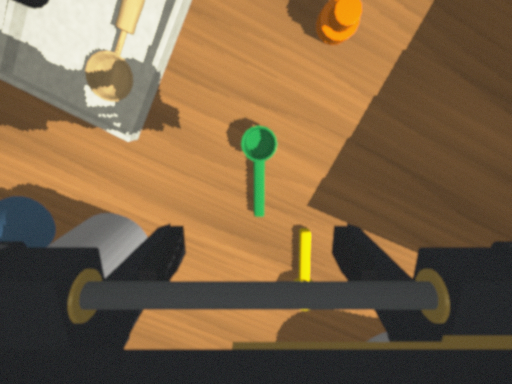

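```bash
python3 -m jog '[{"jaw":0,"translation":[0.1,0,3.6],"rotation":[0,0,0]},{"jaw":0,"translation":[0,0,3.6],"rotation":[0,0,0]},{"jaw":0,"translation":[0,0,3.6],"rotation":[0,0,0]},{"jaw":0,"translation":[0,0,3.6],"rotation":[0,0,0]},{"jaw":0,"translation":[0,0,3.0],"rotation":[0,0,0]},{"jaw":0,"translation":[0,0,1.0],"rotation":[0,0,0]},{"jaw":0,"translation":[0,0,0],"rotation":[0,0,0]},{"jaw":1,"translation":[0,0,0],"rotation":[0,0,0]},{"jaw":1,"translation":[0,0,0],"rotation":[0,0,0]},{"jaw":1,"translation":[0,0,0],"rotation":[0,0,0]},{"jaw":1,"translation":[0,0,0],"rotation":[0,0,0]},{"jaw":1,"translation":[0,0,0],"rotation":[0,0,0]}]'
python3 -m jog '[{"jaw":1,"translation":[0,0,0],"rotation":[0,0,0]},{"jaw":1,"translation":[0,0,0],"rotation":[0,0,0]},{"jaw":1,"translation":[0,0,0],"rotation":[0,0,0]},{"jaw":1,"translation":[0,0,0],"rotation":[0,0,0]}]'
```

```text
time_s: 2.87
tool_pos: [0.5789, 0.3139, 0.0054]
orientation: [0.001, -0.224, 0.975, 0.0]
wrist_force: [0.2, -0.5, -0.3]
width: 0.648
time_s: 3.2
tool_pos: [0.5786, 0.3136, 0.0048]
orientation: [0.0, -0.224, 0.975, -0.0]
wrist_force: [1.1, -0.6, 0.7]
width: 0.345
```

```bash
python3 -m jog '[{"jaw":1,"translation":[0,0,0],"rotation":[0,0,0]},{"jaw":1,"translation":[0,0,0],"rotation":[0,0,0]},{"jaw":1,"translation":[0,0,0],"rotation":[0,0,0]},{"jaw":1,"translation":[0,0,0],"rotation":[0,0,0]},{"jaw":1,"translation":[0,0,0],"rotation":[0,0,0]},{"jaw":1,"translation":[0,0,-2],"rotation":[0,0,0]},{"jaw":1,"translation":[0,0,-3],"rotation":[0,0,0]},{"jaw":1,"translation":[0,0,-3],"rotation":[0,0,0.121]},{"jaw":1,"translation":[0,0,-2],"rotation":[0,0,0.121]},{"jaw":1,"translation":[0,0,0],"rotation":[0,0,0.121]},{"jaw":1,"translation":[0,0,0],"rotation":[0,0,0.121]},{"jaw":1,"translation":[0,0,0],"rotation":[0,0,0]}]'
python3 - <<'E'
from scoop import *
go([.5312,.0696,.0115],88)
E
```

```text
time_s: 4.2
tool_pos: [0.5785, 0.314, 0.1053]
orientation: [0.0, 0.018, 1.0, 0.0]
wrist_force: [0.2, -0.5, -0.8]
width: 0.156
tcp [0.5785 0.314  0.1053] tilt [ 0.001  0.    -1.   ] yaw_y 87.9 move cm (tool) [  3.84 -24.6    9.37]
rot z rad -0.002
```

```bash
python3 -m jog '[{"jaw":1,"translation":[0.48,-2,0],"rotation":[0,0,0]},{"jaw":1,"translation":[0.48,-3.2,0],"rotation":[0,0,0]},{"jaw":1,"translation":[0.48,-3.5,0],"rotation":[0,0,0]},{"jaw":1,"translation":[0.48,-3.5,0],"rotation":[0,0,0]},{"jaw":1,"translation":[0.48,-3.5,0],"rotation":[0,0,0]},{"jaw":1,"translation":[0.48,-3.5,0],"rotation":[0,0,0]},{"jaw":1,"translation":[0.48,-3.2,0],"rotation":[0,0,0]},{"jaw":1,"translation":[0.48,-2.2,0],"rotation":[0,0,0]},{"jaw":1,"translation":[0,0,1.5],"rotation":[0,0,0]},{"jaw":1,"translation":[0,0,2],"rotation":[0,0,0]},{"jaw":1,"translation":[0,0,1.5],"rotation":[0,0,0]},{"jaw":1,"translation":[0,0,0],"rotation":[0,0,0]}]'
python3 - <<'E'
from scoop import *
go([.5312,.0696,.0115],88)
d=snap('wrist'); save(d,'w2.png'); P=cloud(d)
hsv=cv2.cvtColor(d['pixels'],cv2.COLOR_RGB2HSV)
m=(cv2.inRange(hsv,(50,100,30),(90,255,255))>0)&(d['range_z']>0); g=P[m]; print(np.percentile(g,[1,50,99],axis=0).round(4))
E
```

```text
time_s: 5.2
tool_pos: [0.5299, 0.0686, 0.0521]
orientation: [-0.002, 0.015, 1.0, -0.0]
wrist_force: [-1.2, 0.7, -0.4]
width: 0.156
tcp [0.5299 0.0686 0.0521] tilt [-0.005 -0.001 -1.   ] yaw_y 88.33 move cm (tool) [-0.15  0.11  4.06]
rot z rad 0.006
[[0.4777 0.0507 0.0489]
 [0.506  0.0688 0.0604]
 [0.5869 0.0883 0.072 ]]
```

View pics/w2.png

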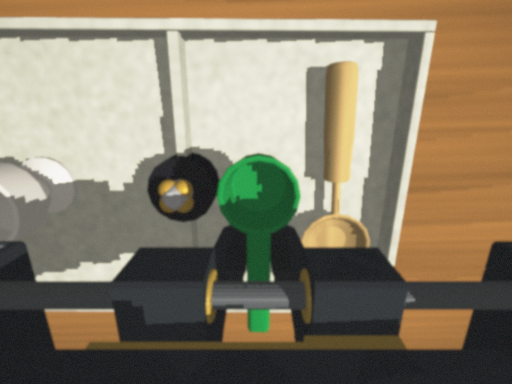

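```bash
python3 -m jog '[{"jaw":1,"translation":[-0.1,0.1,1.5],"rotation":[0,0,0]},{"jaw":1,"translation":[0,0,1.2],"rotation":[0,0,0]},{"jaw":1,"translation":[0,0,0.8],"rotation":[0,0,0]},{"jaw":1,"translation":[0,0,0.4],"rotation":[0,0,0]},{"jaw":1,"translation":[0,0,0.15],"rotation":[0,0,0]},{"jaw":1,"translation":[0,0,0],"rotation":[0,0,0]},{"jaw":1,"translation":[0,0,0],"rotation":[0,0,0]},{"jaw":0.74,"translation":[0,0,0],"rotation":[0,0,0]},{"jaw":0.74,"translation":[0,0,0],"rotation":[0,0,0]},{"jaw":0.74,"translation":[0,0,0],"rotation":[0,0,0]}]'
python3 -m jog '[{"jaw":0.74,"translation":[0,0,0],"rotation":[0,0,0]},{"jaw":0.74,"translation":[0,0,-1],"rotation":[0,0,0]},{"jaw":0.74,"translation":[0,0,-2],"rotation":[0,0,0]},{"jaw":0.74,"translation":[0,0,-3],"rotation":[0,0,0]},{"jaw":0,"translation":[0,0,-3],"rotation":[0,0,0]},{"jaw":0,"translation":[0,0,-1],"rotation":[0,0,0]}]'
python3 - <<'E'
from scoop import *
go([.581,-.344,.12],90); print(manip.read_state()['time_s'])
E
```

```text
time_s: 6.08
tool_pos: [0.5334, 0.07, 0.0146]
orientation: [0.0, 0.016, 1.0, 0.0]
wrist_force: [-0.5, -0.3, -0.3]
width: 0.258
time_s: 6.58
tool_pos: [0.5353, 0.0703, 0.1186]
orientation: [0.003, 0.016, 1.0, 0.001]
wrist_force: [0.2, 0.8, -0.6]
width: 0.388
tcp [0.5353 0.0703 0.1186] tilt [ 0.006  0.001 -1.   ] yaw_y 88.11 move cm (tool) [ -5.93 -41.26  -0.15]
rot z rad -0.033
6.5833
```

```bash
python3 -m jog '[{"jaw":0,"translation":[-0.49,-2,-1],"rotation":[0,0,0]},{"jaw":0,"translation":[-0.49,-3.5,-1],"rotation":[0,0,0]},{"jaw":0,"translation":[-0.49,-3.7,-1],"rotation":[0,0,0]},{"jaw":0,"translation":[-0.49,-3.7,-1],"rotation":[0,0,0]},{"jaw":0,"translation":[-0.49,-3.7,0],"rotation":[0,0,0]},{"jaw":0,"translation":[-0.49,-3.7,0],"rotation":[0,0,0]},{"jaw":0,"translation":[-0.49,-3.7,0],"rotation":[0,0,0]},{"jaw":0,"translation":[-0.49,-3.7,0],"rotation":[0,0,0]},{"jaw":0,"translation":[-0.49,-3.7,0],"rotation":[0,0,0]},{"jaw":0,"translation":[-0.49,-3.7,0],"rotation":[0,0,0]},{"jaw":0,"translation":[-0.49,-3.5,0],"rotation":[0,0,0]},{"jaw":0,"translation":[-0.49,-2.7,0],"rotation":[0,0,0]}]'
python3 -m jog '[{"jaw":0,"translation":[0,0,0],"rotation":[0,0,0]},{"jaw":0,"translation":[0,0,0],"rotation":[0,0,0]}]'
python3 - <<'E'
from scoop import *
from fit import fit
d=snap('wrist'); save(d,'w3.png'); P=cloud(d); z=d['range_z']
p=P[(z>0)&(P[...,0]>.54)&(P[...,0]<.625)&(P[...,1]>-.39)&(P[...,1]<-.30)&(P[...,2]>.046)&(P[...,2]<.07)]
c,r=cv2.minEnclosingCircle(p[:,:2].astype(np.float32)); print('amber',c,r,np.percentile(p[:,2],[50,98]))
go([*c,.026],90)
t=snap('top'); f=fit(t)
for k in ['white','collar','caddy']: print(k,f.get(k))
Q=cloud(t); h=cv2.cvtColor(t['pixels'],cv2.COLOR_RGB2HSV); g=Q[(cv2.inRange(h,(50,100,40),(90,255,255))>0)&(t['range_z']>0)]; print('scoop',np.percentile(g,[1,50,99],axis=0).round(4))
cv2.imwrite('pics/t3.png',np.hstack([cv2.resize(t['pixels'][175:270,205:335],(400,292)),cv2.resize(d['pixels'],(389,292))])[...,::-1])
E
```

```text
time_s: 7.58
tool_pos: [0.5773, -0.3484, 0.1544]
orientation: [-0.0, 0.018, 1.0, -0.001]
wrist_force: [-0.5, 0.3, -0.1]
width: 0.995
time_s: 7.75
tool_pos: [0.5774, -0.3466, 0.154]
orientation: [-0.0, 0.018, 1.0, -0.0]
wrist_force: [0.1, 0.4, -0.4]
width: 1.0
amber (0.5820035934448242, -0.3456954061985016) 0.02422134205698967 [0.05392105 0.05565123]
tcp [ 0.5781 -0.3443  0.154 ] tilt [-0.     0.001 -1.   ] yaw_y 88.08 move cm (tool) [-0.4  -0.13 12.8 ]
rot z rad -0.033Traceback (most recent call last):
  File "<stdin>", line 7, in <module>
  File "fit.py", line 9, in fit
    c=circ(g[g[:,2]>.019]); h=g[g[:,2]<.017]; h=h[np.hypot(*(h[:,:2]-c[:2]).T)>.024]
  File "fit.py", line 7, in circ
    c,r=cv2.minEnclosingCircle(p[:,:2].astype(np.float32)); return np.round([*c,r,p[:,2].max()],4)
                                                                                  ~~~~~~~~~~^^
    return umr_maximum(a, axis, None, out, keepdims, initial, where)
ValueError: zero-size array to reduction operation maximum which has no identity
```

```bash
python3 -m jog '[{"jaw":0,"translation":[-0.4,-0.1,2],"rotation":[0,0,0]},{"jaw":0,"translation":[0,0,3.5],"rotation":[0,0,0]},{"jaw":0,"translation":[0,0,3.5],"rotation":[0,0,0]},{"jaw":0,"translation":[0,0,2.5],"rotation":[0,0,0]},{"jaw":0,"translation":[0,0,1.3],"rotation":[0,0,0]},{"jaw":0,"translation":[0,0,0],"rotation":[0,0,0]},{"jaw":1,"translation":[0,0,0],"rotation":[0,0,0]},{"jaw":1,"translation":[0,0,0],"rotation":[0,0,0]},{"jaw":1,"translation":[0,0,0],"rotation":[0,0,0]},{"jaw":1,"translation":[0,0,0],"rotation":[0,0,0]},{"jaw":1,"translation":[0,0,0],"rotation":[0,0,0]},{"jaw":1,"translation":[0,0,0],"rotation":[0,0,0]}]'
python3 -m jog '[{"jaw":1,"translation":[0,0,0],"rotation":[0,0,0]},{"jaw":1,"translation":[0,0,0],"rotation":[0,0,0]},{"jaw":1,"translation":[0,0,0],"rotation":[0,0,0]},{"jaw":1,"translation":[0,0,-1],"rotation":[0,0,0]},{"jaw":1,"translation":[0,0,-2],"rotation":[0,0,0]},{"jaw":1,"translation":[0,0,-3],"rotation":[0,0,0]},{"jaw":1,"translation":[0,0,-3],"rotation":[0,0,0]},{"jaw":1,"translation":[0,0,-1],"rotation":[0,0,0]},{"jaw":1,"translation":[0,0,0],"rotation":[0,0,0]}]'
python3 - <<'E'
from scoop import *
go([.5620,-.0610,.033],88); print(manip.read_state()['time_s'])
t=snap('top');w=snap('wrist')
Q=cloud(t); h=cv2.cvtColor(t['pixels'],cv2.COLOR_RGB2HSV); g=Q[(cv2.inRange(h,(50,100,40),(90,255,255))>0)&(t['range_z']>0)]; print('scoop',np.percentile(g,[1,50,99],axis=0).round(4))
cv2.imwrite('pics/t3.png',np.hstack([cv2.resize(t['pixels'][175:270,205:335],(400,292)),cv2.resize(w['pixels'],(389,292))])[...,::-1])
E
```

```text
time_s: 8.85
tool_pos: [0.5827, -0.3461, 0.027]
orientation: [0.0, 0.016, 1.0, -0.0]
wrist_force: [0.5, -0.1, 0.0]
width: 0.572
time_s: 9.6
tool_pos: [0.5842, -0.3468, 0.1297]
orientation: [0.003, 0.016, 1.0, -0.001]
wrist_force: [-0.1, -0.5, -0.3]
width: 0.5
tcp [ 0.5842 -0.3468  0.1297] tilt [ 0.005 -0.003 -1.   ] yaw_y 88.12 move cm (tool) [ 3.2  28.52  9.58]
rot z rad 0.002
9.6
scoop [[0.4834 0.056  0.0055]
 [0.5107 0.0722 0.0184]
 [0.5896 0.0892 0.0336]]
```

View pics/t3.png

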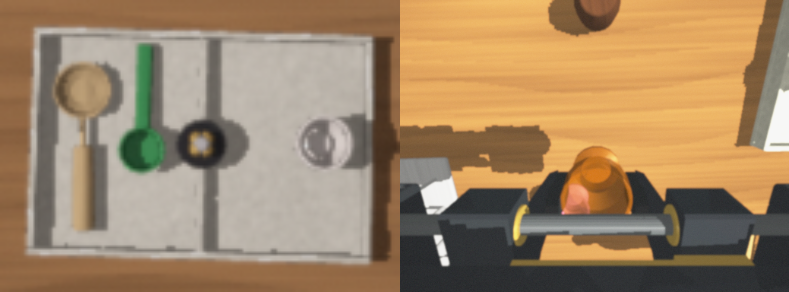

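The scoop lies well in its compartment. The amber cup is in the jaws, but they read 44 mm where I expected 48, so I'll check how it is seated.

```bash
python3 - <<'E'
from scoop import *
s=snap('side'); w=snap('wrist'); st=manip.read_state(); print(st['tool_pos'],st['width'])
for n,d in (('side',s),('wrist',w)):
    P=cloud(d)-st['tool_pos']; h=cv2.cvtColor(d['pixels'],cv2.COLOR_RGB2HSV)
    m=(abs(P[...,0])<.03)&(abs(P[...,1])<.035)&(P[...,2]>-.04)&(P[...,2]<.045)&(h[...,0]<18)&(h[...,1]>110)&(d['range_z']>0)
    p=P[m]; print(n,len(p),np.percentile(p,[1,50,99],axis=0).round(4).tolist())
    for a in np.arange(-.035,.04,.01):
        q=p[(p[:,2]>a)&(p[:,2]<a+.01)]
        if len(q)>3: print(round(a,3),len(q),'x',q[:,0].min().round(4),q[:,0].max().round(4),'y',q[:,1].min().round(4),q[:,1].max().round(4))
    if n=='side':
        v,u=np.nonzero(m); v0,u0=int(v.mean()),int(u.mean())
        cv2.imwrite('pics/s4.png',cv2.resize(d['pixels'][max(v0-50,0):v0+40,u0-60:u0+60],(800,600),interpolation=cv2.INTER_CUBIC)[...,::-1])
E
```

```text
[ 0.58105361 -0.34497965  0.12408818] 0.4968494349494479
side 172 [[-0.0221, -0.0229, -0.024], [-0.008, 0.0111, 0.0073], [0.0209, 0.0344, 0.0311]]
-0.025 55 x -0.0188 0.0191 y -0.0107 0.0201
-0.015 20 x -0.0123 0.013 y -0.0021 0.0132
-0.005 7 x -0.016 0.0023 y -0.0004 0.017
0.005 20 x -0.0222 0.0209 y 0.0034 0.0344
0.015 38 x -0.0221 0.0208 y -0.0258 0.0343
0.025 32 x -0.0222 0.0215 y -0.0221 0.0345
wrist 6721 [[-0.0239, -0.023, -0.0239], [0.0023, 0.0, 0.0074], [0.0204, 0.0235, 0.0291]]
-0.035 43 x -0.0209 -0.0087 y -0.0187 0.0179
-0.025 656 x -0.0214 0.0097 y -0.02 0.0204
-0.015 533 x -0.0053 0.0139 y -0.0136 0.0136
-0.005 1725 x -0.0113 0.0202 y -0.0339 0.0349
0.005 1436 x -0.0245 0.0214 y -0.035 0.0346
0.015 1051 x -0.0245 0.0185 y -0.0233 0.0237
0.025 1277 x -0.0246 0.0113 y -0.0235 0.0237
```

View pics/s4.png

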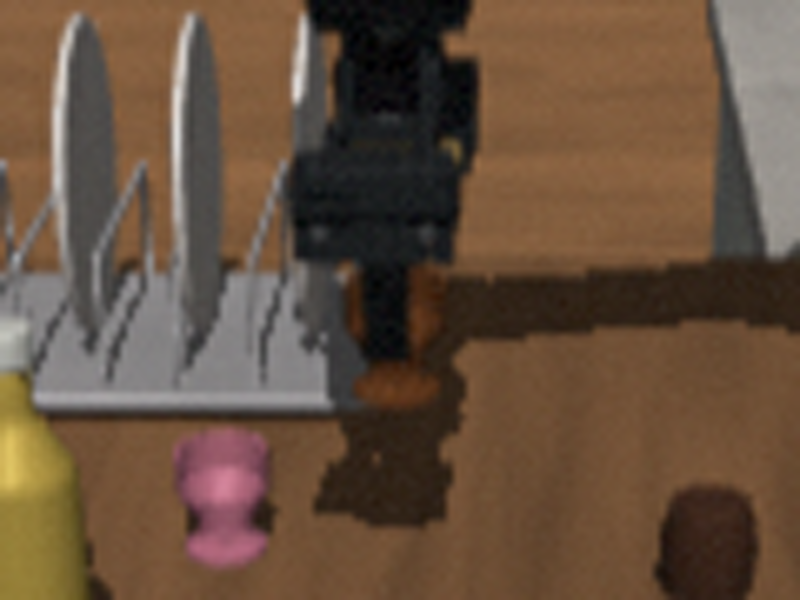

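```bash
python3 -m jog '[{"jaw":1,"translation":[0.36,2,0],"rotation":[0,0,0]},{"jaw":1,"translation":[0.36,3.5,0],"rotation":[0,0,0]},{"jaw":1,"translation":[0.36,4,0],"rotation":[0,0,0]},{"jaw":1,"translation":[0.36,4.1,0],"rotation":[0,0,0]},{"jaw":1,"translation":[0.36,4.1,0],"rotation":[0,0,0]},{"jaw":1,"translation":[0.36,4.1,0],"rotation":[0,0,0]},{"jaw":1,"translation":[0.36,3.5,0],"rotation":[0,0,0]},{"jaw":1,"translation":[0.36,2.5,0],"rotation":[0,0,0]},{"jaw":1,"translation":[0,0.47,1],"rotation":[0,0,0]},{"jaw":1,"translation":[0,0,1],"rotation":[0,0,0]},{"jaw":1,"translation":[0,0,0],"rotation":[0,0,0]},{"jaw":1,"translation":[0,0,0],"rotation":[0,0,0]}]'
python3 - <<'E'
from scoop import *
go([.5617,-.0616,.032],88); 
w=snap('wrist');P=cloud(w); st=manip.read_state(); z=w['range_z']
q=P[(z>0)&(abs(P[...,0]-.504)<.045)&(abs(P[...,1]+.084)<.04)&(P[...,2]>.045)&(P[...,2]<.067)]; print('white',np.percentile(q,[1,99],axis=0).round(4).tolist())
for Y in (-.02,.0): 
  q=P[(z>0)&(abs(P[...,0]-.46)<.02)&(abs(P[...,1]+.03)<.05)]; print('floor z',np.percentile(q[:,2],[5,25,50]).round(4)); break
E
```

```text
time_s: 10.8
tool_pos: [0.5616, -0.0646, 0.1047]
orientation: [-0.002, 0.018, 1.0, -0.001]
wrist_force: [0.1, -0.3, -0.7]
width: 0.5
tcp [ 0.5616 -0.0646  0.1047] tilt [-0.003 -0.001 -1.   ] yaw_y 87.98 move cm (tool) [-0.02  0.31  7.27]
rot z rad -0.0
white [[0.4817, -0.1076, 0.0454], [0.5276, -0.0618, 0.0618]]
floor z [0.0042 0.0049 0.0054]
```

```bash
python3 -m jog '[{"jaw":1,"translation":[0,0.3,2],"rotation":[0,0,0]},{"jaw":1,"translation":[0,0,2.5],"rotation":[0,0,0]},{"jaw":1,"translation":[0,0,1.5],"rotation":[0,0,0]},{"jaw":1,"translation":[0,0,0.6],"rotation":[0,0,0]},{"jaw":1,"translation":[0,0,0.3],"rotation":[0,0,0]},{"jaw":1,"translation":[0,0,0.2],"rotation":[0,0,0]},{"jaw":1,"translation":[0,0,0],"rotation":[0,0,0]},{"jaw":1,"translation":[0,0,0],"rotation":[0,0,0]},{"jaw":1,"translation":[0,0,0],"rotation":[0,0,0]}]'
```

```text
time_s: 11.6
tool_pos: [0.5636, -0.0595, 0.0361]
orientation: [0.001, 0.016, 1.0, -0.0]
wrist_force: [0.0, -0.3, -1.0]
width: 0.497
```

```bash
python3 -m jog '[{"jaw":1,"translation":[0,0,0.1],"rotation":[0,0,0]},{"jaw":1,"translation":[0,0,0],"rotation":[0,0,0]},{"jaw":1,"translation":[0,0,0],"rotation":[0,0,0]},{"jaw":1,"translation":[0,0,0],"rotation":[0,0,0]}]'; python3 -m jog '[{"jaw":1,"translation":[0,0,0.1],"rotation":[0,0,0]},{"jaw":1,"translation":[0,0,0],"rotation":[0,0,0]},{"jaw":1,"translation":[0,0,0],"rotation":[0,0,0]}]'
```

```text
time_s: 11.93
tool_pos: [0.563, -0.0593, 0.0343]
orientation: [0.0, 0.016, 1.0, -0.0]
wrist_force: [-0.9, 0.3, -0.9]
width: 0.497
time_s: 12.18
tool_pos: [0.5628, -0.0593, 0.0331]
orientation: [-0.0, 0.016, 1.0, -0.0]
wrist_force: [0.4, 0.8, -1.3]
width: 0.496
```

```bash
python3 -m jog '[{"jaw":1,"translation":[0,0,0.1],"rotation":[0,0,0]},{"jaw":1,"translation":[0,0,0],"rotation":[0,0,0]},{"jaw":1,"translation":[0,0,0],"rotation":[0,0,0]}]'; python3 -m jog '[{"jaw":1,"translation":[0,0,0.1],"rotation":[0,0,0]},{"jaw":1,"translation":[0,0,0],"rotation":[0,0,0]},{"jaw":1,"translation":[0,0,0],"rotation":[0,0,0]}]'
```

```text
time_s: 12.43
tool_pos: [0.5631, -0.0594, 0.0327]
orientation: [0.0, 0.016, 1.0, -0.0]
wrist_force: [-1.6, 0.7, 5.0]
width: 0.495
time_s: 12.68
tool_pos: [0.5632, -0.0594, 0.0325]
orientation: [0.0, 0.016, 1.0, -0.0]
wrist_force: [-4.0, 1.3, 14.6]
width: 0.496
```

```bash
python3 -m jog '[{"jaw":1,"translation":[0,0,-0.15],"rotation":[0,0,0]},{"jaw":1,"translation":[0,0,0],"rotation":[0,0,0]},{"jaw":0.3,"translation":[0,0,0],"rotation":[0,0,0]},{"jaw":0.3,"translation":[0,0,0],"rotation":[0,0,0]},{"jaw":0.3,"translation":[0,0,0],"rotation":[0,0,0]},{"jaw":0.3,"translation":[0,0,0],"rotation":[0,0,0]},{"jaw":0.3,"translation":[0,0,-1],"rotation":[0,0,0]},{"jaw":0.3,"translation":[0,0,-2],"rotation":[0,0,0]},{"jaw":0.3,"translation":[0,0,-3],"rotation":[0,0,0]},{"jaw":0.3,"translation":[0,0,-3],"rotation":[0,0,0]},{"jaw":0.3,"translation":[0,0,-2],"rotation":[0,0,0]},{"jaw":0.3,"translation":[0,0,0],"rotation":[0,0,0]}]'
python3 - <<'E'
from scoop import *
st=manip.read_state(); print(st['time_s'],st['width'])
go([.405,.3195,.14],88)
s=snap('side'); P=cloud(s)
q=P[(s['range_z']>0)&(abs(P[...,0]-.563)<.03)&(abs(P[...,1]+.06)<.03)&(P[...,2]>.05)&(P[...,2]<.075)]; print('amber',np.percentile(q,[1,99],axis=0).round(4).tolist())
cv2.imwrite('pics/s5.png',cv2.resize(s['pixels'][150:270,220:380],(640,480),interpolation=cv2.INTER_CUBIC)[...,::-1])
E
```

```text
time_s: 13.68
tool_pos: [0.5659, -0.0596, 0.1478]
orientation: [0.004, 0.017, 1.0, -0.0]
wrist_force: [-0.2, 0.2, -0.0]
width: 0.699
13.6833 0.6992885831517035
tcp [ 0.5659 -0.0596  0.1478] tilt [ 0.008 -0.    -1.   ] yaw_y 88.11 move cm (tool) [17.34 37.36  0.64]
rot z rad 0.002
amber [[0.5403, -0.0842, 0.0501], [0.5865, -0.0353, 0.063]]
```

View pics/s5.png

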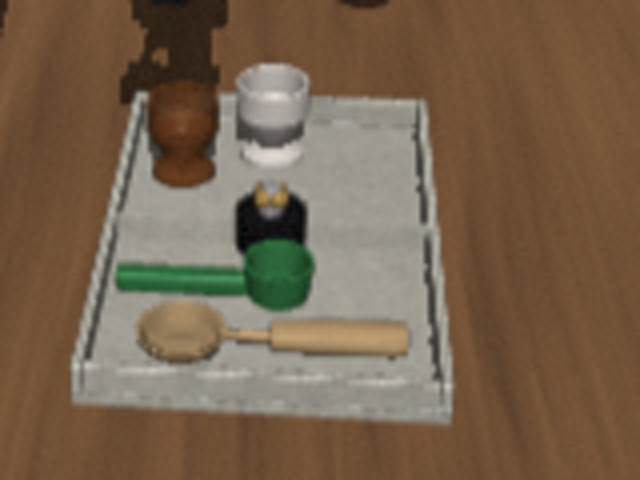

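Both placings look right: the amber cup stands upright and the scoop lies flat. Now for the knob.

```bash
python3 -m jog '[{"jaw":0.3,"translation":[1,2,0],"rotation":[0,0,0]},{"jaw":0.3,"translation":[1.55,3.3,0],"rotation":[0,0,0]},{"jaw":0.3,"translation":[1.55,3.3,0],"rotation":[0,0,0]},{"jaw":0.3,"translation":[1.55,3.3,0],"rotation":[0,0,0]},{"jaw":0.3,"translation":[1.55,3.3,0],"rotation":[0,0,0]},{"jaw":0.3,"translation":[1.55,3.3,0],"rotation":[0,0,0]},{"jaw":0.3,"translation":[1.55,3.3,0],"rotation":[0,0,0]},{"jaw":0.3,"translation":[1.55,3.3,0],"rotation":[0,0,0]},{"jaw":0.3,"translation":[1.55,3.3,0],"rotation":[0,0,0]},{"jaw":0.3,"translation":[1.55,3.3,0],"rotation":[0,0,0]},{"jaw":0.3,"translation":[1.55,3.3,0],"rotation":[0,0,0]},{"jaw":0.3,"translation":[0.85,2.4,0],"rotation":[0,0,0]}]'
python3 -m jog '[{"jaw":0.3,"translation":[0,0,0],"rotation":[0,0,0]},{"jaw":0.3,"translation":[0,0,0],"rotation":[0,0,0]},{"jaw":0.3,"translation":[0,0,0],"rotation":[0,0,0]}]'
python3 - <<'E'
from scoop import *
w=snap('wrist'); save(w,'w6.png'); P=cloud(w); z=w['range_z']
for a,b in ((.044,.07),(.018,.032)):
    q=P[(z>0)&(abs(P[...,0]-.401)<.03)&(abs(P[...,1]-.3195)<.03)&(P[...,2]>a)&(P[...,2]<b)]; c,r=cv2.minEnclosingCircle(q[:,:2].astype(np.float32)); print(c,r,np.median(q[:,2]),len(q))
    if a>.04: C=c
go([*C,.027],88); print(manip.read_state()['time_s'],np.round(manip.read_state()['joint_pos'],2))
E
```

```text
time_s: 14.73
tool_pos: [0.3987, 0.3229, 0.1419]
orientation: [-0.001, 0.015, 1.0, -0.0]
wrist_force: [0.7, 0.6, -0.2]
width: 0.7
time_s: 14.98
tool_pos: [0.4017, 0.3187, 0.142]
orientation: [-0.0, 0.017, 1.0, -0.001]
wrist_force: [-0.1, -0.5, -0.2]
width: 0.698
(0.40053942799568176, 0.3187462389469147) 0.013077029958367348 0.04936214522194077 593
(0.40040647983551025, 0.3191123902797699) 0.02007124572992325 0.023523567273229712 536
tcp [0.4021 0.3183 0.1421] tilt [-0.001 -0.002 -1.   ] yaw_y 88.01 move cm (tool) [ 0.15  0.06 11.51]
rot z rad 0.0
15.0333 [-0.71  0.44 -0.06  1.97  0.04  0.73  0.75]
```

```bash
python3 -m jog '[{"jaw":0.3,"translation":[0.15,0.05,2],"rotation":[0,0,0]},{"jaw":0.3,"translation":[0,0,3.5],"rotation":[0,0,0]},{"jaw":0.3,"translation":[0,0,3],"rotation":[0,0,0]},{"jaw":0.3,"translation":[0,0,2],"rotation":[0,0,0]},{"jaw":0.3,"translation":[0,0,1],"rotation":[0,0,0]},{"jaw":0.3,"translation":[0,0,0.2],"rotation":[0,0,0]},{"jaw":0.3,"translation":[0,0,0],"rotation":[0,0,0]},{"jaw":0.3,"translation":[0,0,0],"rotation":[0,0,0]},{"jaw":0.3,"translation":[0,0,0],"rotation":[0,0,0]},{"jaw":0.3,"translation":[0,0,0],"rotation":[0,0,0]}]'
```

```text
time_s: 15.87
tool_pos: [0.401, 0.3212, 0.0269]
orientation: [0.001, 0.016, 1.0, 0.001]
wrist_force: [-0.5, 0.4, 0.2]
width: 0.701
```

```bash
python3 -m jog '[{"jaw":0.3,"translation":[0.05,-0.2,0.15],"rotation":[0,0,0]},{"jaw":0.3,"translation":[0,0,0],"rotation":[0,0,0]},{"jaw":0.3,"translation":[0,0,0],"rotation":[0,0,0]}]'; python3 -m jog '[{"jaw":0.3,"translation":[0,0,0.1],"rotation":[0,0,0]},{"jaw":0.3,"translation":[0,0,0],"rotation":[0,0,0]},{"jaw":0.3,"translation":[0,0,0],"rotation":[0,0,0]}]'
```

```text
time_s: 16.12
tool_pos: [0.3997, 0.3186, 0.0244]
orientation: [0.0, 0.016, 1.0, 0.0]
wrist_force: [-1.0, -0.0, -0.6]
width: 0.699
time_s: 16.37
tool_pos: [0.3996, 0.3187, 0.0232]
orientation: [-0.0, 0.016, 1.0, -0.0]
wrist_force: [-0.7, 0.5, 0.0]
width: 0.699
```

```bash
python3 -m jog '[{"jaw":0.3,"translation":[0,0,-0.35],"rotation":[0,0,0]},{"jaw":0.3,"translation":[0,0,0],"rotation":[0,0,0]},{"jaw":0.62,"translation":[0,0,0],"rotation":[0,0,0]},{"jaw":0.62,"translation":[0,0,0],"rotation":[0,0,0]},{"jaw":0.62,"translation":[0,0,0],"rotation":[0,0,0]},{"jaw":0.62,"translation":[0,0,0],"rotation":[0,0,0]},{"jaw":0.62,"translation":[0,0,0],"rotation":[0,0,0]},{"jaw":0.62,"translation":[0,0,0],"rotation":[0,0,0]}]'; python3 -m jog '[{"jaw":0.62,"translation":[0,0,0.15],"rotation":[0,0,0]},{"jaw":0.62,"translation":[0,0,0],"rotation":[0,0,0]},{"jaw":0.62,"translation":[0,0,0],"rotation":[0,0,0]}]';  python3 -m jog '[{"jaw":0.62,"translation":[0,0,0.1],"rotation":[0,0,0]},{"jaw":0.62,"translation":[0,0,0],"rotation":[0,0,0]},{"jaw":0.62,"translation":[0,0,0],"rotation":[0,0,0]}]'
```

```text
time_s: 17.03
tool_pos: [0.3997, 0.3187, 0.0267]
orientation: [-0.0, 0.016, 1.0, -0.0]
wrist_force: [0.8, -0.5, -0.4]
width: 0.381
time_s: 17.28
tool_pos: [0.3996, 0.3187, 0.0251]
orientation: [-0.0, 0.016, 1.0, -0.0]
wrist_force: [0.2, -0.8, 0.1]
width: 0.383
time_s: 17.53
tool_pos: [0.3998, 0.3188, 0.0245]
orientation: [0.0, 0.016, 1.0, 0.0]
wrist_force: [-0.8, -1.1, 4.7]
width: 0.38
```

```bash
python3 -m jog '[{"jaw":1,"translation":[0,0,0],"rotation":[0,0,0]},{"jaw":1,"translation":[0,0,0],"rotation":[0,0,0]},{"jaw":1,"translation":[0,0,0],"rotation":[0,0,0]},{"jaw":1,"translation":[0,0,0],"rotation":[0,0,0]},{"jaw":1,"translation":[0,0,0],"rotation":[0,0,0]},{"jaw":1,"translation":[0,0,-1.5],"rotation":[0,0,0]},{"jaw":1,"translation":[0,0,-3],"rotation":[0,0,0]},{"jaw":1,"translation":[0,0,-3],"rotation":[0,0,0]},{"jaw":1,"translation":[0,0,-2],"rotation":[0,0,0]},{"jaw":1,"translation":[0,0,0],"rotation":[0,0,0]},{"jaw":1,"translation":[0,0,0],"rotation":[0,0,0]}]'
python3 - <<'E'
from scoop import *
go([.525,.06,.12],88)
E
```

```text
time_s: 18.45
tool_pos: [0.4002, 0.3191, 0.1198]
orientation: [0.001, 0.016, 1.0, 0.001]
wrist_force: [-0.2, 0.8, -2.0]
width: 0.284
tcp [0.4002 0.3191 0.1198] tilt [ 0.002  0.001 -1.   ] yaw_y 88.12 move cm (tool) [-13.33 -25.49  -0.03]
rot z rad 0.002
```

```bash
python3 -m jog '[{"jaw":1,"translation":[-0.8,-1.5,0],"rotation":[0,0,0]},{"jaw":1,"translation":[-1.5,-2.8,0],"rotation":[0,0,0]},{"jaw":1,"translation":[-1.6,-3.2,0],"rotation":[0,0,0]},{"jaw":1,"translation":[-1.7,-3.2,0],"rotation":[0,0,0]},{"jaw":1,"translation":[-1.7,-3.2,0],"rotation":[0,0,0]},{"jaw":1,"translation":[-1.7,-3.2,0],"rotation":[0,0,0]},{"jaw":1,"translation":[-1.7,-3.2,0],"rotation":[0,0,0]},{"jaw":1,"translation":[-1.5,-2.8,0],"rotation":[0,0,0]},{"jaw":1,"translation":[-1.1,-2.4,0],"rotation":[0,0,0]},{"jaw":1,"translation":[0,0,0],"rotation":[0,0,0]},{"jaw":1,"translation":[0,0,0],"rotation":[0,0,0]},{"jaw":1,"translation":[0,0,0],"rotation":[0,0,0]}]'
python3 - <<'E'
from scoop import *
w=snap('wrist'); save(w,'w7.png'); P=cloud(w); z=w['range_z']
near=(z>0)&(np.hypot(P[...,0]-.5045,P[...,1]-.0207)<.027)
for n,a,b in (('collar',.027,.033),('beads/stud',.036,.052),('studtop',.045,.055)):
    q=P[near&(P[...,2]>a)&(P[...,2]<b)]
    if len(q)>5: c,r=cv2.minEnclosingCircle(q[:,:2].astype(np.float32)); print(n,np.round(c,4),round(r,4),np.median(q[:,2]).round(4),len(q))
s=manip.read_state(); h=cv2.cvtColor(w['pixels'],cv2.COLOR_RGB2HSV)
Q=P-s['tool_pos']; m=(z>0)&(np.hypot(Q[...,0],Q[...,1])<.03)&(Q[...,2]<-.003)&(Q[...,2]>-.03)&(h[...,1]>150)
q=Q[m]; print('knob rel tcp',np.percentile(q,[1,99],axis=0).round(4).tolist(),len(q))
go([.5045,.0207,.085],88); print(s['time_s'])
E
```

```text
time_s: 19.45
tool_pos: [0.5231, 0.0602, 0.1179]
orientation: [-0.001, 0.016, 1.0, 0.0]
wrist_force: [-0.1, 0.4, -0.4]
width: 0.289
collar [0.5053 0.0193] 0.0223 0.0295 1348
beads/stud [0.5046 0.0198] 0.0119 0.0453 506
studtop [0.5055 0.0188] 0.0103 0.0467 272
knob rel tcp [[-0.0193, -0.0156, -0.0217], [-0.0104, 0.0162, -0.0032]] 483
tcp [0.5231 0.0608 0.1182] tilt [-0.002  0.    -1.   ] yaw_y 88.23 move cm (tool) [ 1.73 -4.07  3.32]
rot z rad 0.004
19.5
```

View pics/w7.png

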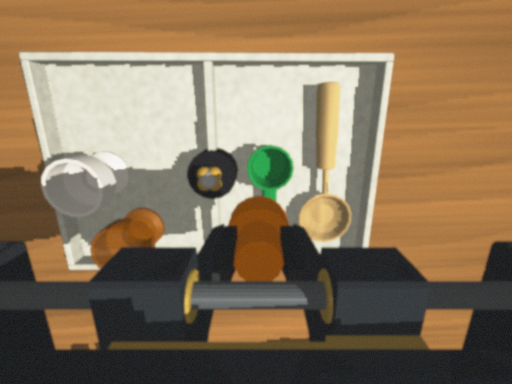

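The stud is at (208,181) in the wrist view. All three cameras put the post at about (0.505, 0.020), and the collar at 29.5 mm matches the given 30 mm. The knob sits centred and upright in the jaws.

```bash
python3 -m jog '[{"jaw":1,"translation":[0.5,-1.1,0],"rotation":[0,0,0]},{"jaw":1,"translation":[0.7,-1.7,0],"rotation":[0,0,0]},{"jaw":1,"translation":[0.5,-1.3,0],"rotation":[0,0,0]},{"jaw":1,"translation":[0,0,1.2],"rotation":[0,0,0]},{"jaw":1,"translation":[0,0,1.6],"rotation":[0,0,0]},{"jaw":1,"translation":[0,0,0.5],"rotation":[0,0,0]},{"jaw":1,"translation":[0,0,0],"rotation":[0,0,0]},{"jaw":1,"translation":[0,0,0],"rotation":[0,0,0]},{"jaw":1,"translation":[0,0,0],"rotation":[0,0,0]},{"jaw":1,"translation":[0,0,0],"rotation":[0,0,0]},{"jaw":1,"translation":[0,0,0],"rotation":[0,0,0]}]'
python3 - <<'E'
from scoop import *
go([.505,.020,.078],88)
E
```

```text
time_s: 20.42
tool_pos: [0.5064, 0.0192, 0.0868]
orientation: [0.001, 0.016, 1.0, 0.0]
wrist_force: [0.6, -0.4, 0.0]
width: 0.287
tcp [0.5064 0.0192 0.0868] tilt [ 0.001  0.    -1.   ] yaw_y 88.14 move cm (tool) [0.14 0.08 0.88]
rot z rad 0.002
```

```bash
python3 -m jog '[{"jaw":1,"translation":[0.1,0.08,0.6],"rotation":[0,0,0]},{"jaw":1,"translation":[0,0,0.5],"rotation":[0,0,0]},{"jaw":1,"translation":[0,0,0],"rotation":[0,0,0]},{"jaw":1,"translation":[0,0,0],"rotation":[0,0,0]},{"jaw":1,"translation":[0,0,0],"rotation":[0,0,0]},{"jaw":1,"translation":[0,0,0],"rotation":[0,0,0]}]'
python3 - <<'E'
from scoop import *
go([.505,.020,.070],88)
E
```

```text
time_s: 20.92
tool_pos: [0.505, 0.0199, 0.0752]
orientation: [0.0, 0.016, 1.0, -0.0]
wrist_force: [-0.2, 0.7, -0.3]
width: 0.284
tcp [0.505  0.0199 0.0752] tilt [ 0. -0. -1.] yaw_y 88.12 move cm (tool) [0.   0.01 0.52]
rot z rad 0.002
```

```bash
python3 -m jog '[{"jaw":1,"translation":[0,0,0.2],"rotation":[0,0,0]},{"jaw":1,"translation":[0,0,0.2],"rotation":[0,0,0]},{"jaw":1,"translation":[0,0,0],"rotation":[0,0,0]},{"jaw":1,"translation":[0,0,0],"rotation":[0,0,0]}]';python3 -m jog '[{"jaw":1,"translation":[0,0,0.15],"rotation":[0,0,0]},{"jaw":1,"translation":[0,0,0],"rotation":[0,0,0]},{"jaw":1,"translation":[0,0,0],"rotation":[0,0,0]}]'
```

```text
time_s: 21.25
tool_pos: [0.5048, 0.0199, 0.0711]
orientation: [-0.0, 0.016, 1.0, -0.0]
wrist_force: [-0.3, 0.5, -1.1]
width: 0.289
time_s: 21.5
tool_pos: [0.5049, 0.0197, 0.0697]
orientation: [-0.0, 0.016, 1.0, -0.0]
wrist_force: [-0.7, -0.4, 0.6]
width: 0.285
```

```bash
for i in 1 2 3; do python3 -m jog '[{"jaw":1,"translation":[0,0,0.15],"rotation":[0,0,0]},{"jaw":1,"translation":[0,0,0],"rotation":[0,0,0]},{"jaw":1,"translation":[0,0,0],"rotation":[0,0,0]}]' | egrep 'pos|force|width'; done
```

```text
tool_pos: [0.5051, 0.0194, 0.0684]
wrist_force: [-1.1, -1.6, 4.1]
width: 0.286
tool_pos: [0.5051, 0.0194, 0.067]
wrist_force: [-0.8, -2.0, 5.2]
width: 0.283
tool_pos: [0.5049, 0.0193, 0.0652]
wrist_force: [0.3, -3.2, 3.1]
width: 0.285
```

```bash
python3 -m jog '[{"jaw":1,"translation":[0,-0.05,0.15],"rotation":[0,0,0]},{"jaw":1,"translation":[0,0,0],"rotation":[0,0,0]},{"jaw":1,"translation":[0,0,0],"rotation":[0,0,0]}]' | egrep 'pos|force|width'; for i in 1 2; do python3 -m jog '[{"jaw":1,"translation":[0,0,0.15],"rotation":[0,0,0]},{"jaw":1,"translation":[0,0,0],"rotation":[0,0,0]},{"jaw":1,"translation":[0,0,0],"rotation":[0,0,0]}]' | egrep 'pos|force|width'; done
```

```text
tool_pos: [0.5048, 0.0191, 0.0634]
wrist_force: [-0.5, -2.2, -0.6]
width: 0.287
tool_pos: [0.5047, 0.0193, 0.0618]
wrist_force: [0.6, -3.3, -4.3]
width: 0.285
tool_pos: [0.5045, 0.0194, 0.0601]
wrist_force: [1.5, -2.1, -8.6]
width: 0.287
```

```bash
for i in 1 2 3 4; do python3 -m jog '[{"jaw":1,"translation":[0,-0.01,0.15],"rotation":[0,0,0]},{"jaw":1,"translation":[0,0,0],"rotation":[0,0,0]},{"jaw":1,"translation":[0,0,0],"rotation":[0,0,0]}]' | egrep 'pos|force|width'; done
```

```text
tool_pos: [0.5045, 0.0194, 0.0586]
wrist_force: [1.6, -2.8, -12.3]
width: 0.283
tool_pos: [0.5046, 0.0194, 0.0575]
wrist_force: [0.5, -1.2, -9.2]
width: 0.285
tool_pos: [0.5052, 0.0195, 0.0565]
wrist_force: [-1.2, -0.5, -3.7]
width: 0.283
tool_pos: [0.5055, 0.0193, 0.055]
wrist_force: [-0.1, -0.2, -1.1]
width: 0.286
```

```bash
for i in 1 2 3; do python3 -m jog '[{"jaw":1,"translation":[0,0,0.12],"rotation":[0,0,0]},{"jaw":1,"translation":[0,0,0],"rotation":[0,0,0]},{"jaw":1,"translation":[0,0,0],"rotation":[0,0,0]}]' | egrep 'time|pos|force|width'; done
```

```text
time_s: 24.25
tool_pos: [0.5056, 0.0193, 0.0544]
wrist_force: [-2.3, -0.4, 8.8]
width: 0.292
time_s: 24.5
tool_pos: [0.5057, 0.0193, 0.0544]
wrist_force: [-6.8, -0.8, 25.1]
width: 0.283
time_s: 24.75
tool_pos: [0.5057, 0.0192, 0.0543]
wrist_force: [-10.4, -0.2, 40.4]
width: 0.289
```

```bash
python3 -m jog '[{"jaw":1,"translation":[0,0,-0.08],"rotation":[0,0,0]},{"jaw":1,"translation":[0,0,0],"rotation":[0,0,0]},{"jaw":1,"translation":[0,0,0],"rotation":[0,0,0]},{"jaw":1,"translation":[0,0,0],"rotation":[0,0,0]}]'
python3 - <<'E'
from scoop import *
w=snap('wrist'); s=snap('side'); t=snap('top')
for n,d in (('wrist',w),('side',s)):
    P=cloud(d); z=d['range_z']; h=cv2.cvtColor(d['pixels'],cv2.COLOR_RGB2HSV)
    q=P[(z>0)&(np.hypot(P[...,0]-.505,P[...,1]-.02)<.024)&(P[...,2]>.02)&(P[...,2]<.09)&(h[...,1]>150)&(h[...,0]<16)]
    print(n,'knob',np.percentile(q,[1,99],axis=0).round(4).tolist(),len(q))
cv2.imwrite('pics/f.png',np.vstack([np.hstack([cv2.resize(s['pixels'][150:270,220:380],(400,300),interpolation=cv2.INTER_CUBIC),cv2.resize(w['pixels'],(400,300))]),np.hstack([cv2.resize(t['pixels'],(400,300)),cv2.resize(s['pixels'],(400,300))])])[...,::-1])
print(manip.read_state()['wrist_force'])
E
```

```text
time_s: 25.08
tool_pos: [0.5057, 0.0192, 0.0544]
orientation: [0.001, 0.016, 1.0, 0.0]
wrist_force: [-8.1, 1.1, 29.4]
width: 0.285
wrist knob [[0.4865, 0.0033, 0.0301], [0.5155, 0.0359, 0.0806]] 3835
side knob [[0.489, 0.0117, 0.0282], [0.5257, 0.0397, 0.0625]] 169
[-7.69574004  0.54125678 28.90335105]
```

View pics/f.png

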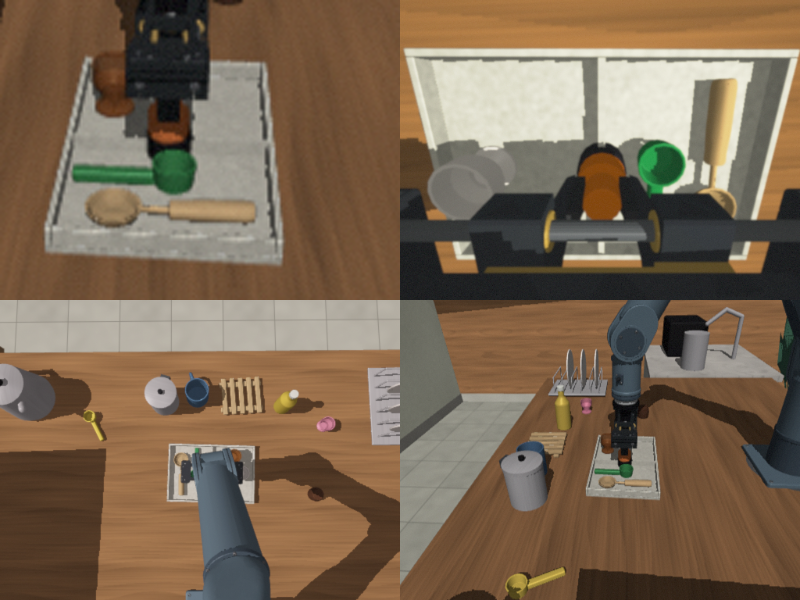

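The knob spans 30.1 to 80.6 mm in height, so it is fully home, with about 29 N of downward push. Everything else is where it stood. Handing in.

```bash
python3 -c "
from station import manip; manip.close_job(); print(manip.read_state()['time_s'])"
```

```text
the job is handed in; nothing more can be done
the job is handed in; nothing more can be done
```

The job is handed in, at about 25 s of the 72 s allowed:
- **Scoop:** the green scoop lies flat in the spoon's compartment, released.
- **Egg cup:** the amber cup stands upright next to the white one, released. The rims clear each other by about 13 mm.
- **Knob:** it went past the click onto the collar, and the arm is still gripping it and pressing down.

**Last checks:**
- The wrist camera put the knob from 30.1 to 80.6 mm high, which matches fully home. The tool had also hit a hard stop at the expected height.
- The downward push was about 29 N, with about 8 N sideways that I did not remove.
- In the last top and side views, the look-alikes, salt cellar and far-edge things were where they stood. I judged that by eye and did not re-measure their positions.

**What disagreed or differed:**
- The jaws read 44 mm on the 48 mm cup, but the cup was centred and upright in them.
- The highest push I read at the beads was about 5 N, not 13 N. I read it only every 1.5 mm, so the peak may have been missed.
- The knob then pulled down with up to 12 N, starting earlier than described.
- The push briefly touched 40 N before I eased it off.

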